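# Rack the weighted brush tubes heavy end down

### The arm

A 7-joint arm with a two-finger parallel gripper is mounted at the origin on the work surface. World frame = base frame: x ahead of the robot, y to its left, z up, the work surface at z = 0. Lengths are in m, angles in rad, forces in N, time in s.
With the tool pointing down it reaches from about 0.4 to 0.925 m from the base axis. Payload 5.6 kg.
Tool frame: the origin (TCP) lies at the very end of the fingers, on their centre line; the grasp point (between the pads) lies 19 mm behind it; z points along the fingers, y is the line along which they close (so a half turn about z gives the same grasp; the last joint's range is limited). The gripper opens to 85 mm and grips with 20 to 120 N. Pads are 22 mm wide; open, the fingers measure 114 mm over their backs; the gripper's body (76 mm by 85 mm) begins 54 mm behind the grasp point. The pads swing forward as they close: fully open they stand 13 mm farther back than shut.
Start: joints at [1.171, 0.468, -0.012, 1.603, 0.006, 1.071, -0.056], TCP at [0.227, -0.609, 0.231] pointing down, gripper open.
Joint ranges: [-2.53, 2.53], [-0.31, 2.02], [-1.57, 1.55], [0.28, 2.44], [-1.29, 4.43], [0.15, 1.84], [-2.92, 2.92]. Speed limits (rad/s): [2.57, 2.57, 3.14, 3.14, 3.14, 3.14, 3.14].

### API

Orientations are given as a rotation vector (axis times angle).
In Python, from station import manip gives the robot as it stands. Calls block until the motion is done:
- manip.goto(position, orientation): joint-space move of the TCP to a pose.
- manip.line_to(position, frame=None, rate=0.15): straight line of the TCP; frame=None keeps the orientation; rate is the mean speed in m/s.
- manip.move_j(angles): joint-space move.
- manip.gripper_to(opening, squeeze=None): opening from 0.0 (shut) to 1.0 (fully open); squeeze is the grip in N (None keeps the last); returns when the fingers have stopped.
- manip.wait(seconds).
- manip.ik(position, orientation): joint angles nearest the present ones, or None.
- manip.read_state(): the state.
- manip.get_image(name): name is "side" or "top"; returns a dict with "image" (420x560x3 uint8, red, green, blue), "depth" (420x560 float32, m along the optical axis (not along the pixel's ray), 0 where there is no reading), "intrinsics" (3x3 intrinsics, pixels), "extrinsics" (4x4, takes a point from world to camera coordinates). Camera axes: x right, y down, z forward; pixel columns grow to the right and rows downward; lengths in m; the calibration is good to about 2 mm. A picture is of the moment at which its call begins.
A pose or a line that the arm cannot do raises manip.Unreachable and nothing moves.
- manip.hand_in(): hands the job in; it is judged then, once.
The state is a dict: "clock": time; "q": joint angles; "dq": joint speeds; "tau": joint torques, N m; "eef_pos": TCP position; "tool_rot": TCP orientation; "wrist_force": force on the tool from outside, world axes, zero at the start; "ft_torque": the same for the moment, N m; "opening": opening from 0.0 (shut) to 1.0 (fully open); "finger_force": force on a finger pad.
Only numpy, scipy, OpenCV 4.12 (cv2) and the standard library are available. Lean on these libraries where they do the work, as an engineer would, in place of code of your own. Each camera call takes 0.05 s, during which the arm holds its last target. There are 200 camera calls.

### The job

Put both closed red brush tubes away in the sloping wooden rack, one in each lane, each lying with its heavy end down at the low side, near the end stop. The ends look alike: lifting a tube by its middle tells which end is heavy. Do not knock the paint tin, the water cup or the tape roll out of place.

Things in the scene. Friction and masses are not known exactly. Their poses are not given: they have to be found in the camera images.
- tube_a_mid (a point): middle of a closed brush tube 200 mm long: round dark red barrel 28 mm thick, a black 34 mm square cap (32 mm long) on both ends. x runs along it. It lies on its caps in any heading, this point 17 mm above the table. 0.17 kg. A hidden weight sits at one end, either one: lifted level by the middle it pulls (0.08 N m) or sags to that end; grip firmly. x does not tell which.
- tube_b_mid (a point): middle of the second tube, the same in every way, its weight at either end. The balance point of each lies about 50 mm from the middle towards the heavy end.
- lane_left (a point): left (+y) lane: the place of a stored tube's middle, 75 mm above the table. x points 20 degrees upward along the stored tube, z square to the slope. The lanes are 100 mm apart. The lower cap lies on a floor between two cheeks (46 mm apart, 23 mm high) with an end stop 100 mm down the slope from this point. The heavy end goes there.
- lane_right (a point): right (-y) lane, as the left. A notched crossbar 32 mm up the slope from this point carries the barrel; its prongs are 30 mm apart at the foot, wider on top, 16 mm high. From 60 mm below to 25 mm above this point along the slope nothing is beside the barrel: room for fingers. A tube laid in heavy end up tips back over the crossbar.
- rack: the fixed wooden rack with the two sloping lanes, 210 x 170 mm base, 10 mm thick, origin at the centre of its underside; low side nearer the robot, x level towards its high side. Yaw within 15 degrees of straight ahead.
- paint_tin: a flat navy watercolour tin with coloured pans, 110 x 200 x 16 mm, 0.5 kg, loose on the table; origin at the centre of its underside. To be left alone.
- water_cup: a white cup, 72 mm across and 85 mm tall, loose; origin at the centre of its underside. To be left alone.
- tape_roll: a roll of masking tape lying flat, 80 mm across, 24 mm tall, loose; origin at the centre of its underside. To be left alone.
Things that resemble listed ones, but are neither listed nor needed, are in the scene too. Leave any orange or yellow look-alike of the part that bears tube_b_mid alone. What is shaped like the part that bears tube_a_mid but green is not meant.

How it is judged:
On the way:
1. one tube lies in a lane of the rack (((distance between tube_a_mid and lane_left below 0.022 m and angle between the x axis of tube_a_mid and the x axis of lane_left, either way round below 0.14 rad) or (distance between tube_a_mid and lane_right below 0.022 m and angle between the x axis of tube_a_mid and the x axis of lane_right, either way round below 0.14 rad) or (distance between tube_b_mid and lane_left below 0.022 m and angle between the x axis of tube_b_mid and the x axis of lane_left, either way round below 0.14 rad) or (distance between tube_b_mid and lane_right below 0.022 m and angle between the x axis of tube_b_mid and the x axis of lane_right, either way round below 0.14 rad))), for 0.2 s.
At the end, for the whole second after the job is handed in: Both tubes rest still in the rack, one in each lane: each middle within 22 mm of its lane's point and its axis within 8 degrees of the lane's slope. Only a tube with its heavy end low stays there by itself (((distance between tube_a_mid and lane_left below 0.022 m and angle between the x axis of tube_a_mid and the x axis of lane_left, either way round below 0.14 rad and distance between tube_b_mid and lane_right below 0.022 m and angle between the x axis of tube_b_mid and the x axis of lane_right, either way round below 0.14 rad) or (distance between tube_a_mid and lane_right below 0.022 m and angle between the x axis of tube_a_mid and the x axis of lane_right, either way round below 0.14 rad and distance between tube_b_mid and lane_left below 0.022 m and angle between the x axis of tube_b_mid and the x axis of lane_left, either way round below 0.14 rad)) and linear speed of each of tube_a, tube_b below 0.02 m/s and angular speed of each of tube_a, tube_b below 0.15 rad/s); the robot touches nothing.
It fails at once if the paint tin was moved more than 25 mm (distance of paint_tin from where it was at the start of the episode above 0.025 m).
It fails at once if the water cup was moved more than 25 mm (distance of water_cup from where it was at the start of the episode above 0.025 m).
It fails at once if the tape roll was moved more than 25 mm (distance of tape_roll from where it was at the start of the episode above 0.025 m).
It also fails if it takes over 67 s, if anything falls off the work surface, if the arm or the gripper's body presses on something with over 40 N, if the wrist force passes 120 N, or if a joint passes its speed limit or range.

## Working session

There is one attempt and no reset: what is moved stays moved. The work goes in short steps, each a Python script; the robot and the scene stay as the last script left them, time stands still between calls to the robot, and variables do not carry over. Pictures are saved under pics/ and viewed, at most 10 in all, crops included, and the job is handed in when it is done.

```bash
mkdir -p pics; ls; python3 - <<'E'
from station import manip
import cv2,pickle,numpy as np
d={n:manip.get_image(n) for n in("top","side")}
pickle.dump(d,open("im0.pkl","wb"))
for n in d:
    cv2.imwrite(f"pics/{n}0.png",cv2.resize(d[n]["image"][...,::-1],(784,588),interpolation=cv2.INTER_CUBIC))
    print(n,d[n]["intrinsics"].round(1).tolist(),d[n]["extrinsics"].round(3).tolist())
s=manip.read_state();print(s)
E
```

```text
pics
top [[483.6, 0.0, 284.3], [0.0, 483.6, 206.0], [0.0, 0.0, 1.0]] [[0.015, -1.0, 0.016, -0.097], [-0.982, -0.017, -0.187, 0.48], [0.188, -0.013, -0.982, 1.54], [0.0, 0.0, 0.0, 1.0]]
side [[511.7, 0.0, 274.1], [0.0, 511.7, 202.4], [0.0, 0.0, 1.0]] [[-0.987, -0.159, -0.004, 0.473], [-0.119, 0.755, -0.645, 0.168], [0.106, -0.636, -0.764, 1.19], [0.0, 0.0, 0.0, 1.0]]
{'clock': 0.1, 'q': array([ 1.17101173,  0.46832365, -0.01161718,  1.60355253,  0.00598982,
        1.07139025, -0.05628895]), 'dq': array([ 0.00093871, -0.00273727, -0.00034335, -0.0028241 , -0.00054613,
        0.00072296,  0.00053645]), 'tau': array([ 1.79059269e-03, -5.33515048e+01,  2.18370545e-02, -2.51963729e+01,
        1.14427062e-02,  4.33009773e-03, -2.27453555e-06]), 'eef_pos': array([ 0.22679069, -0.60860484,  0.23040248]), 'tool_rot': array([-3.09018232e+00, -5.57115548e-01,  6.13216031e-04]), 'wrist_force': array([-0.3370264 , -0.55819921,  0.03006067]), 'ft_torque': array([ 0.01795128, -0.06303626, -0.01952488]), 'finger_force': 0.0, 'opening': 1.0031019582246874}
```

View pics/top0.png

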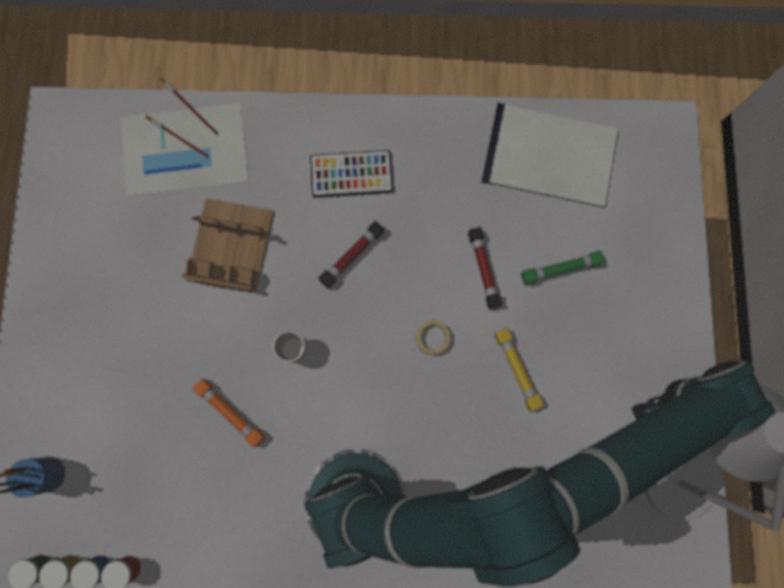

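View pics/side0.png

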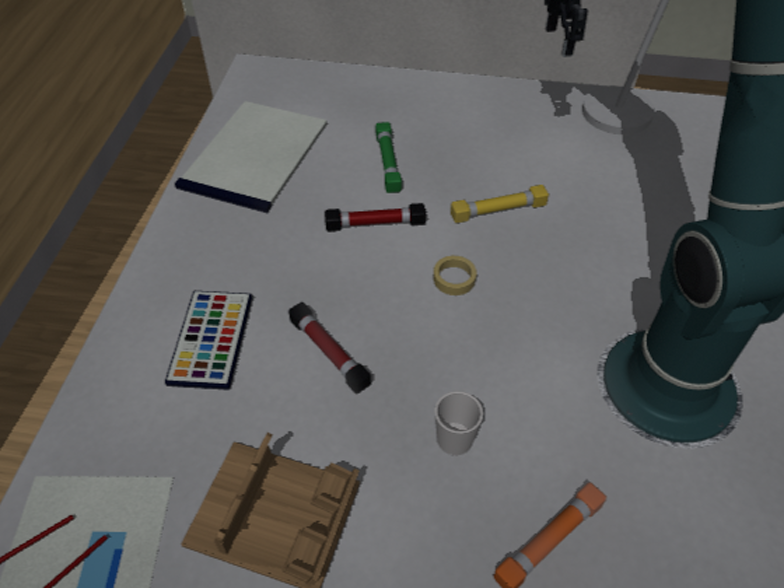

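Top picture (784 px scale): there are five tube-like things. The dark red ones with black caps are at (353,255) and (484,268) and fit the description. The green (563,267), yellow (519,370) and orange (228,412) ones are look-alikes. The rack is at (230,245), tin (351,173), cup (290,347) and tape (434,337). I'll measure next and take one crop to confirm.

```bash
cat > h.py <<'E'
import numpy as np,cv2,pickle
def world(d):
    K=d["intrinsics"];T=np.linalg.inv(d["extrinsics"]);z=d["depth"]
    v,u=np.mgrid[:z.shape[0],:z.shape[1]]
    p=np.stack([(u-K[0,2])/K[0,0]*z,(v-K[1,2])/K[1,1]*z,z],-1)
    w=p@T[:3,:3].T+T[:3,3]; w[z==0]=np.nan
    return w
def plane(d,uv,h):
    K=d["intrinsics"];T=np.linalg.inv(d["extrinsics"])
    uv=np.atleast_2d(uv);r=np.c_[(uv[:,0]-K[0,2])/K[0,0],(uv[:,1]-K[1,2])/K[1,1],np.ones(len(uv))]@T[:3,:3].T
    o=T[:3,3];return o+r*((h-o[2])/r[:,2])[:,None]
E
python3 - <<'E'
from h import *
D=pickle.load(open("im0.pkl","rb"))
for n in D:
    d=D[n];im=d["image"];w=world(d);hsv=cv2.cvtColor(im,cv2.COLOR_RGB2HSV)
    red=(((hsv[...,0]<6)|(hsv[...,0]>172))&(hsv[...,1]>140)&(hsv[...,2]>45)).astype(np.uint8)
    k,l,st,c=cv2.connectedComponentsWithStats(red)
    print(n)
    for i in range(1,k):
        if st[i,4]>60:
            m=l==i;P=plane(d,c[i],0.022)[0]
            vs,us=np.nonzero(m);Q=plane(d,np.c_[us,vs],0.022)[:,:2]
            r=cv2.minAreaRect(Q.astype(np.float32)*1000)
            e=np.linalg.svd(Q-Q.mean(0),full_matrices=False)[2][0]
            print(" red",(c[i]*1.4).round(),st[i,4],P.round(4),"depthmed",np.nanmedian(w[m],0).round(4),"yaw",np.degrees(np.arctan2(e[1],e[0])).round(1),np.round(r[1]))
    # heights
    br=(hsv[...,0]>5)&(hsv[...,0]<22)&(hsv[...,1]>60)&(w[...,0]>.3)&(w[...,0]<.9)&(w[...,1]>0)&(w[...,1]<.5)&(w[...,2]<.15)&(w[...,2]>.004)
    k,l,st,c=cv2.connectedComponentsWithStats(br.astype(np.uint8))
    for i in range(1,k):
        if st[i,4]<400: continue
        m=l==i;q=w[m]
        b=q[(abs(q[:,2]-.01)<.007)]
        r=cv2.minAreaRect(b[:,:2].astype(np.float32));print(" brown",(c[i]*1.4).round(),st[i,4],r,"zmax",q[:,2].max())
        np.save(f"rack_{n}.npy",q)
t=D["top"]["image"][...,::-1]
s=D["side"]["image"][...,::-1]
a=cv2.resize(t[130:235,125:365],(800,350),interpolation=cv2.INTER_CUBIC);
b=cv2.resize(s[300:418,120:390],(572,250),interpolation=cv2.INTER_CUBIC)
o=np.zeros((600,800,3),np.uint8);o[:350]=a;o[350:,:572]=b;cv2.imwrite("pics/c1.png",o)
E
```

```text
top
 red [483. 266.] 69 [ 0.5434 -0.2938  0.022 ] depthmed [ 0.5404 -0.2921  0.0295] yaw -165.4 [92. 15.]
 brown [229. 245.] 2840 ((0.590360164642334, 0.31884121894836426), (0.16956454515457153, 0.20731212198734283), 80.69378662109375) zmax 0.09356248896627783
side
 red [375. 216.] 343 [ 0.5439 -0.2937  0.022 ] depthmed [ 0.5434 -0.2905  0.0265] yaw 15.0 [103.  36.]
 red [326. 343.] 290 [0.5758 0.0211 0.022 ] depthmed [0.5745 0.0245 0.0285] yaw 142.5 [ 23. 104.]
 red [ 35. 538.] 177 [0.9083 0.4138 0.022 ] depthmed [0.9173 0.4094 0.0079] yaw 45.9 [103.   7.]
 red [ 76. 562.] 165 [0.838  0.4355 0.022 ] depthmed [0.8442 0.4321 0.008 ] yaw 57.2 [94.  7.]
 brown [274. 514.] 8464 ((0.5920334458351135, 0.3184141516685486), (0.17068509757518768, 0.2096763402223587), 80.81941986083984) zmax 0.09094402751484565
```

View pics/c1.png

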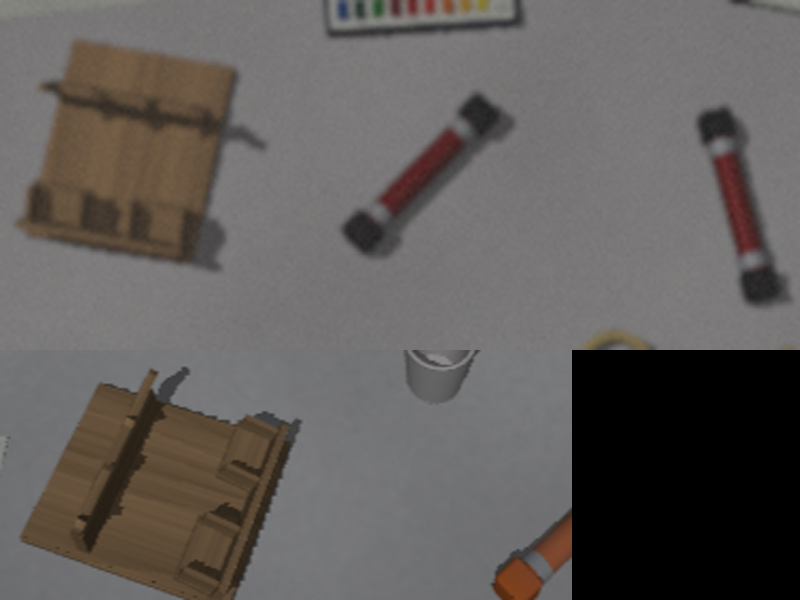

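The crop confirms the two dark red, black-capped tubes, at crop (420,170) and (738,205). The rack's low side with its stop is at the bottom, nearer the robot, and its crossbar is near the high side. Next: tube axes from the caps, and the rack profile.

```bash
python3 - <<'E'
from h import *
D=pickle.load(open("im0.pkl","rb"))
for n in D:
    d=D[n];im=d["image"];w=world(d);hsv=cv2.cvtColor(im,cv2.COLOR_RGB2HSV)
    for g in([.575,.022],[.543,-.293]):
        near=(np.hypot(w[...,0]-g[0],w[...,1]-g[1])<.125)&(w[...,2]>.024)&(w[...,2]<.045)
        dk=(near&(hsv[...,2]<45)).astype(np.uint8)
        k,l,st,c=cv2.connectedComponentsWithStats(dk)
        I=[i for i in np.argsort(-st[1:,4])[:2]+1]
        p=np.array([np.nanmean(w[l==i],0) for i in I])
        e=p[0]-p[1];print(n,[(c[i]*1.4).round().tolist() for i in I],st[I,4],"mid",p.mean(0).round(4),"len",np.hypot(*e[:2]).round(3),"yaw",np.degrees(np.arctan2(e[1],e[0])).round(1),
          "blob mid",np.nanmean(w[near],0).round(4))
yaw=np.radians(-9.25);c0=np.array([.5912,.3186])
R=np.array([[np.cos(yaw),-np.sin(yaw)],[np.sin(yaw),np.cos(yaw)]])
for n in D:
    q=np.load(f"rack_{n}.npy");r=(q[:,:2]-c0)@R
    b=np.floor(r[:,0]/.005).astype(int)
    print(n,[(round(i*5+2.5),round(q[b==i,2].max()*1000)) for i in range(b.min(),b.max()+1) if (b==i).any()])
    t=q[:,2]>.075;m=t
    print("crossbar x",np.percentile(r[m,0],[5,50,95]).round(4))
    bb=np.floor(r[m,1]/.005).astype(int);print([(round(i*5+2.5),round(q[m][bb==i,2].max()*1000)) for i in range(bb.min(),bb.max()+1) if (bb==i).any()])
    lo=(r[:,0]<-.04)&(q[:,2]>.03);print("low part y",[(y,round(1000*np.max(q[lo&(abs(r[:,1]-y/1000)<.0025),2],initial=0))) for y in range(-85,90,5)])
E
```

```text
top [[376.0, 229.0], [328.0, 279.0]] [52 42] mid [0.5652 0.0208 0.0336] len 0.166 yaw -41.9 blob mid [0.5664 0.0226 0.0309]
top [[494.0, 301.0], [476.0, 234.0]] [63 46] mid [ 0.5394 -0.2952  0.0336] len 0.169 yaw -165.9 blob mid [ 0.5365 -0.3125  0.0314]
side [[358.0, 375.0], [299.0, 311.0]] [193 133] mid [0.571  0.0262 0.0321] len 0.168 yaw 137.9 blob mid [0.5672 0.0287 0.0302]
side [[417.0, 210.0], [332.0, 216.0]] [107 104] mid [ 0.5442 -0.2924  0.0321] len 0.167 yaw -165.7 blob mid [ 0.5407 -0.3096  0.0304]
top [(-108, 61), (-102, 63), (-98, 52), (-92, 54), (-88, 61), (-82, 55), (-78, 65), (-72, 62), (-68, 59), (-62, 53), (-58, 44), (-52, 28), (-48, 18), (-42, 16), (-38, 17), (-32, 19), (-28, 17), (-22, 17), (-18, 20), (-12, 19), (-8, 19), (-2, 19), (2, 19), (8, 22), (12, 16), (18, 19), (22, 93), (28, 94), (32, 88), (38, 78), (42, 65), (48, 13), (52, 17), (58, 19), (62, 21), (68, 18), (72, 21), (78, 18), (82, 18), (88, 17), (92, 21), (98, 17), (102, 13)]
crossbar x [0.0237 0.0303 0.0356]
[(-78, 94), (-72, 85), (-68, 80), (-62, 77), (-58, 76), (-48, 81), (-42, 76), (-38, 76), (-32,
[... 880 characters left out ...]
72, 14), (78, 14), (82, 13), (88, 16), (92, 15), (98, 13), (102, 14), (108, 8)]
crossbar x [0.0269 0.0318 0.0377]
[(-78, 89), (-72, 90), (-68, 83), (-62, 76), (-58, 75), (-42, 79), (-38, 75), (-32, 76), (-28, 90), (-22, 90), (-18, 87), (18, 87), (22, 90), (28, 91), (32, 82), (38, 75), (62, 76), (68, 81), (72, 89), (78, 89)]
low part y [(-85, 0), (-80, 54), (-75, 59), (-70, 54), (-65, 55), (-60, 55), (-55, 54), (-50, 55), (-45, 55), (-40, 57), (-35, 54), (-30, 56), (-25, 59), (-20, 58), (-15, 54), (-10, 55), (-5, 56), (0, 55), (5, 55), (10, 56), (15, 55), (20, 58), (25, 58), (30, 54), (35, 55), (40, 54), (45, 55), (50, 56), (55, 55), (60, 54), (65, 56), (70, 54), (75, 59), (80, 55), (85, 53)]
```

```bash
cat >> h.py <<'E'
from scipy.spatial.transform import Rotation as Ro
yaw=np.radians(-9.3);c0=np.array([.5912,.3186])
TUBE={"a":(np.array([.5685,.0235]),np.radians(138)),"b":(np.array([.542,-.294]),np.radians(14.3))}
Rr=Ro.from_euler("z",yaw).as_matrix()
L=Rr@Ro.from_euler("y",-20,degrees=True).as_matrix()   # lane axes
def lane(side,along=0,up=0):                            # side +1 left, -1 right
    return np.r_[c0,0.075]+Rr@[0,.05*side,0]+L@[along,0,up]
def orient(x,z):
    return Ro.from_matrix(np.c_[x,np.cross(z,x),z]).as_rotvec()
def down(a): return orient(np.r_[np.cos(a),np.sin(a),0],np.r_[0,0,-1.])
def place(side,s,along=0,up=0):   # s=+1: tool x points up the slope; TCP 19 mm beyond grasp
    return lane(side,along,up-.019),orient(s*L[:,0],-L[:,2])
E
python3 - <<'E'
from h import *
from station import manip
print(lane(1),lane(-1))
for k,(m,a) in TUBE.items():
    for f in(0,np.pi):
        print(k,f,"grasp",*[None if q is None else q.round(2) for q in[manip.ik(np.r_[m,.002],down(a+f))]])
for side in(1,-1):
    for s in(1,-1):
        for up in(0,.1):
            q=manip.ik(*place(side,s,0,up));print(side,s,up,None if q is None else q.round(2))
E
```

```text
[0.59928019 0.36794279 0.075     ] [0.58311981 0.26925721 0.075     ]
a 0 grasp [ 0.42  0.8  -0.7   1.89  0.76  0.73  0.12]
a 3.141592653589793 grasp [-0.06  0.66 -0.05  1.92  0.05  0.56 -2.45]
b 0 grasp [ 0.51  0.72 -0.08  1.8   0.09  0.63 -0.96]
b 3.141592653589793 grasp [ 0.88  0.82 -0.6   1.78  0.64  0.75  1.76]
1 1 0 [-0.8   0.68  0.12  1.77  0.4   0.5  -2.78]
1 1 0.1 [-0.82  0.51  0.1   1.8   0.38  0.65 -2.76]
1 -1 0 [-0.25  0.79 -0.65  1.73  1.1   0.81 -0.11]
1 -1 0.1 [-0.01  0.84 -1.11  1.74  1.22  1.14 -0.15]
-1 1 0 [-0.69  0.59  0.12  1.95  0.46  0.39 -2.74]
-1 1 0.1 [-0.41  0.43 -0.28  1.95  0.65  0.63 -2.89]
-1 -1 0 [ 0.11  0.86 -0.96  1.89  1.35  0.92 -0.18]
-1 -1 0.1 [ 0.05  0.59 -0.89  1.92  1.03  0.86 -0.01]
```

```bash
cat >> h.py <<'E'
def tq(manip,n=8):
    r=[]
    for _ in range(n):
        manip.wait(.05);s=manip.read_state();r.append(np.r_[s["wrist_force"],s["ft_torque"]])
    return np.mean(r,0)
def grab(manip,k,f=0.):
    m,a=TUBE[k];a+=f;o=down(a);e=np.r_[np.cos(a),np.sin(a),0]
    manip.goto(np.r_[m,.12],o);manip.gripper_to(1.0)
    t0=tq(manip)
    manip.line_to(np.r_[m,.003],rate=.1)
    manip.gripper_to(0.0,100);s=manip.read_state();print("opening",s["opening"],s["finger_force"])
    manip.line_to(np.r_[m,.12],rate=.1);manip.wait(.2)
    d=tq(manip)-t0
    t=d[3:]@np.cross([0,0,1],e);print("dF",d[:3].round(2),"dT",d[3:].round(3),"torque to +tool x",t.round(3),"clock",manip.read_state()["clock"])
    return t
E
python3 - <<'E'
from h import *
from station import manip
grab(manip,"b")
d={n:manip.get_image(n) for n in("top","side")}
pickle.dump(d,open("im1.pkl","wb"))
s=d["side"]["image"][...,::-1];t=d["top"]["image"][...,::-1]
cv2.imwrite("pics/g1.png",np.hstack([cv2.resize(s[60:240,150:380],(400,313)),cv2.resize(t[120:300,250:480],(400,313))]))
E
```

```text
opening 0.29611821645939757 97.93781161308289
dF [-0.28  0.31 -1.17] dT [ 0.017 -0.087 -0.006] torque to +tool x -0.088 clock 6.225
```

View pics/g1.png

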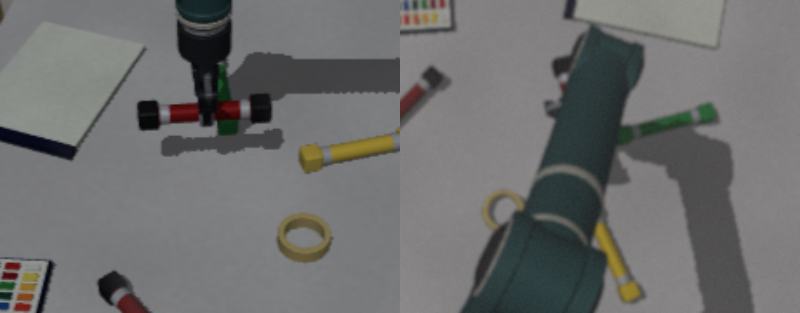

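The side crop shows tube B held level at its middle (205,112). The torque of -0.088 N m says the heavy end is on the tool -x side, so the tool x axis must point up the slope. Now over the left lane.

```bash
python3 - <<'E'
from h import *
from station import manip
p=manip.read_state()["eef_pos"];manip.line_to(p+[0,0,.13],rate=.2)
P,o=place(1,1,.005,.15);manip.goto(P,o)
P,o=place(1,1,.005,.035);manip.line_to(P,rate=.15)
s=manip.read_state();print(s["clock"],s["q"].round(2),s["eef_pos"],P)
d=manip.get_image("side");pickle.dump(d,open("im2.pkl","wb"))
t=manip.get_image("top")
s=d["image"][...,::-1];t=t["image"][...,::-1]
cv2.imwrite("pics/g2.png",np.hstack([cv2.resize(s[240:420,100:330],(500,391)),cv2.resize(t[100:280,90:228],(300,391))]))
w=world(d);hsv=cv2.cvtColor(d["image"],cv2.COLOR_RGB2HSV)
l=(w-np.r_[lane(1)])@L
red=((hsv[...,0]<6)|(hsv[...,0]>172))&(hsv[...,1]>140)&(w[...,2]>.06)&(np.abs(l[...,1])<.05)
dk=(hsv[...,2]<45)&(hsv[...,1]<90)&(np.abs(l[...,1])<.03)&(np.abs(l[...,2]-.035)<.025)&(np.abs(l[...,0])<.13)
for m in(red,dk&(l[...,0]>.06),dk&(l[...,0]<-.06)): print(m.sum(),np.nanmean(l[m],0).round(4) if m.any() else None)
E
```

```text
10.4333 [-1.    0.64  0.39  1.79  0.07  0.52 -2.5 ] [0.59890917 0.36853939 0.09261013] [0.5985165  0.36806784 0.09174518]
575 [0.0113 0.0047 0.0409]
353 [0.0912 0.0042 0.0437]
355 [-0.0767  0.0037  0.0425]
```

View pics/g2.png

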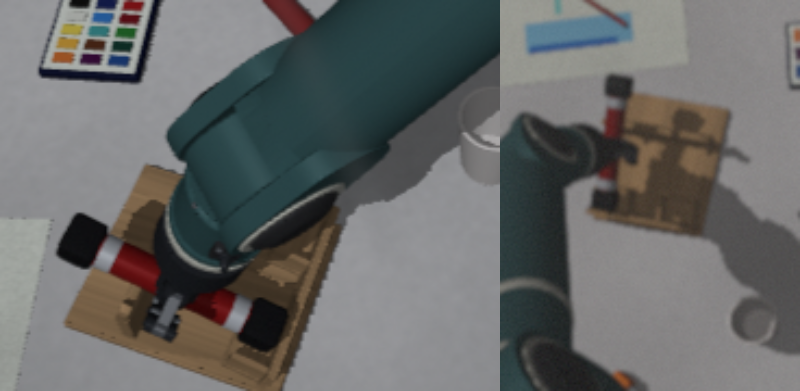

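The side crop shows tube B over the left lane, parallel to the slope, with its lower cap at (265,320) between the cheeks. The measured middle is about 7 mm up-slope and under 4 mm sideways. Lowering it.

```bash
cat >> h.py <<'E'
def setdown(manip,side,s,along=.005,op=.6):
    f0=manip.read_state()["wrist_force"]
    for up in(.012,.006,.003,.001):
        manip.line_to(place(side,s,along,up)[0],rate=.05)
        f=manip.read_state()["wrist_force"]-f0;print(up,f.round(1))
        if f[2]>6: break
    manip.gripper_to(op);manip.wait(.3)
    manip.line_to(place(side,s,along,.15)[0],rate=.15);manip.wait(.2)
    print(manip.read_state()["clock"])
def check(manip,side):
    for n in("side","top"):
        d=manip.get_image(n);w=world(d);hsv=cv2.cvtColor(d["image"],cv2.COLOR_RGB2HSV)
        l=(w-lane(side))@L
        dk=(hsv[...,2]<45)&(hsv[...,1]<90)&(np.abs(l[...,1])<.035)&(l[...,2]>-.01)&(l[...,2]<.06)&(np.abs(l[...,0])<.15)
        for m in(dk&(l[...,0]>.05),dk&(l[...,0]<-.05)): print(n,m.sum(),np.nanmean(l[m],0).round(4) if m.any() else None)
    return d
E
python3 - <<'E'
from h import *
from station import manip
setdown(manip,1,1);check(manip,1)
s=manip.get_image("side")["image"][...,::-1]
cv2.imwrite("pics/g3.png",cv2.resize(s[200:420,60:360],(600,440)))
E
```

```text
0.012 [ 0.5 -0.4  0.6]
0.006 [-2.1  2.1 -1.4]
0.003 [-9.7 -3.2 15.2]
13.6667
side 334 [0.0909 0.0044 0.013 ]
side 327 [-0.077   0.0032  0.0132]
top 47 [ 0.0881 -0.0057  0.0175]
top 82 [-0.0788 -0.0033  0.017 ]
```

View pics/g3.png

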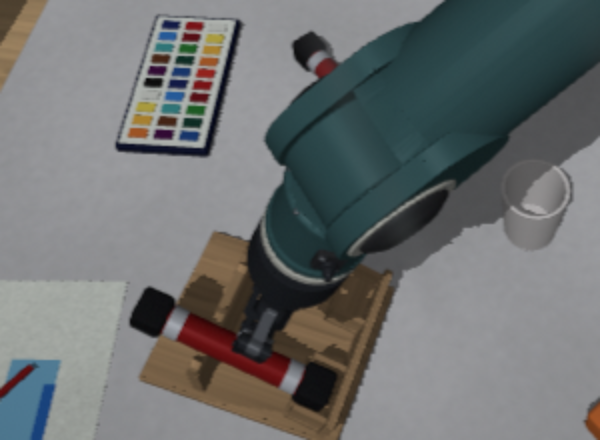

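The side picture shows tube B lying in the left lane: lower cap at (315,385) between the cheeks, barrel on the crossbar, middle about 6 mm up-slope. Next, tube A.

```bash
python3 - <<'E'
from h import *
from station import manip
m,a=TUBE["a"];manip.goto(np.r_[m,.25],down(a))
t=grab(manip,"a")
assert abs(t)>.04
p=manip.read_state()["eef_pos"];manip.line_to(p+[0,0,.14],rate=.2)
s=-1 if t>0 else 1
P,o=place(-1,s,.005,.15);manip.goto(P,o)
manip.line_to(place(-1,s,.005,.04)[0],rate=.15)
print("s",s,manip.read_state()["clock"],manip.read_state()["q"].round(2))
d=manip.get_image("side");t=manip.get_image("top")
w=world(d);hsv=cv2.cvtColor(d["image"],cv2.COLOR_RGB2HSV);l=(w-lane(-1))@L
dk=(hsv[...,2]<45)&(hsv[...,1]<90)&(np.abs(l[...,1])<.03)&(np.abs(l[...,2]-.04)<.025)&(np.abs(l[...,0])<.13)
for mm in(dk&(l[...,0]>.06),dk&(l[...,0]<-.06)): print(mm.sum(),np.nanmean(l[mm],0).round(4) if mm.any() else None)
i=d["image"][...,::-1];t=t["image"][...,::-1]
cv2.imwrite("pics/g4.png",np.hstack([cv2.resize(i[240:420,100:330],(500,391)),cv2.resize(t[100:280,90:228],(300,391))]))
E
```

```text
opening 0.2926818950857917 97.92133212089539
dF [-0.06  0.03 -1.61] dT [-0.029 -0.065  0.017] torque to +tool x 0.067 clock 21.7833
s -1 24.5417 [-0.49  0.52 -0.15  1.94  0.67  0.52  0.25]
314 [0.0917 0.0085 0.0475]
317 [-0.0761  0.0016  0.0448]
```

View pics/g4.png

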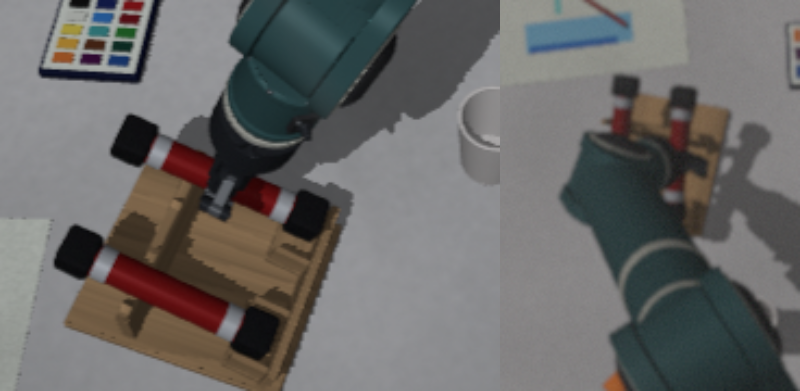

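The side crop shows tube A over the right lane and parallel to the slope, with tube B still in place. A is yawed about 2° in the grip, so I'll correct that, lower it and check.

```bash
python3 - <<'E'
from h import *
from station import manip
P,o=place(-1,-1,.005,.04)
c=Ro.from_rotvec(-np.radians(2.0)*L[:,2])*Ro.from_rotvec(o)
manip.goto(P,c.as_rotvec())
setdown(manip,-1,-1,op=.55)
manip.line_to(manip.read_state()["eef_pos"]+[-.08,-.12,.08],rate=.2)
for s in(-1,1): check(manip,s)
i=manip.get_image("side")["image"][...,::-1];t=manip.get_image("top")["image"][...,::-1]
cv2.imwrite("pics/g5.png",np.hstack([cv2.resize(i[200:420,60:360],(500,367)),cv2.resize(t[100:280,90:237],(300,367))]))
print(manip.read_state()["clock"])
E
```

```text
0.012 [ 0.2  1.3 -0.9]
0.006 [0.2 2.1 2.1]
0.003 [-13.5  -2.4  24.8]
28.0917
side 290 [0.0916 0.0034 0.0125]
side 271 [-0.0759  0.0061  0.0135]
top 53 [ 0.0887 -0.0058  0.0179]
top 0 None
side 336 [0.0908 0.0042 0.0133]
side 327 [-0.0768  0.0034  0.0134]
top 55 [ 0.0878 -0.0054  0.0171]
top 82 [-0.0789 -0.0035  0.0166]
29.3667
```

View pics/g5.png

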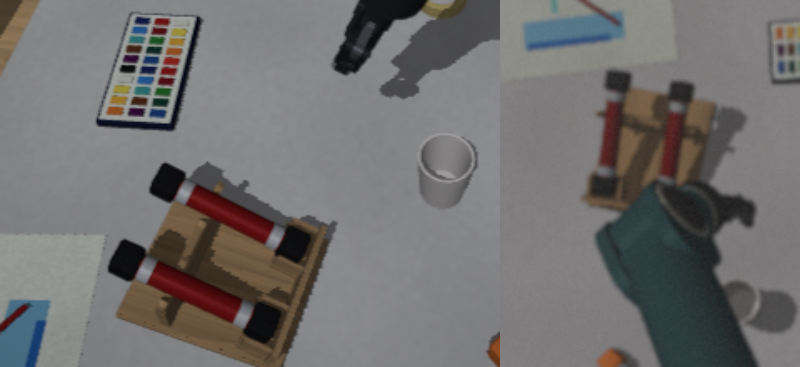

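Both tubes rest in their lanes: lower caps at (292,243) and (262,322), middles about 7 mm up-slope, tilt matching the lane. The gripper is clear, and the tin and cup haven't moved. Handing in.

```bash
python3 -c "
from station import manip
print(manip.hand_in())"
```

```text
the job is handed in; nothing more can be done
None
```

I put both red tubes in the rack, one in each lane with its heavy end at the low stop, and handed the job in at about 29 s; `hand_in()` returned no verdict.

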